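# Emboss the wooden gift plates

## Robot

A 6-joint arm with a two-finger parallel gripper is mounted at the origin on the work surface; the furniture and walls round the work are solid. World frame = base frame: x ahead of the robot, y to its left, z up, the work surface at z = 0. Lengths are in m, angles in rad, forces in N, time in s.
With the tool pointing down it reaches from about 0.225 to 0.875 m from the base axis. Payload 3.4 kg.
Tool frame: the origin (TCP) lies between the finger pads; the fingertips stand 11 mm ahead of it and the grasp point (between the pads) lies 8 mm behind it; z points along the fingers, y is the line along which they close (so a half turn about z gives the same grasp; the last joint's range is limited). The gripper opens to 85 mm and grips with 20 to 120 N. Pads are 22 mm wide; open, the fingers measure 114 mm over their backs; the gripper's body (76 mm by 85 mm) begins 54 mm behind the grasp point. The pads swing forward as they close: fully open they stand 13 mm farther back than shut.
Start: joints at [-1.431, 0.276, 1.505, -0, 1.361, -0.121], TCP at [0.148, -0.556, 0.242] pointing down, gripper open.
Joint ranges: [-2.89, 2.89], [-0.75, 2.08], [0.22, 2.7], [-1.18, 4.32], [0.11, 2.71], [-2.7, 2.7]. Speed limits (rad/s): [2.57, 2.57, 3.14, 3.14, 3.14, 3.14].

## Interface

Orientations are given as a unit quaternion [w, x, y, z].
In Python, from rig import sensors, eyes, manip gives the robot as it stands.
- The arm moves only by the tool drive_tool, never from a script. Its argument "deltas" is a list of rows, each an object with "linear": the shift along the world's x, y, z in mm, a list of three; "twist": the turn about the world's z in degrees; "claw": the opening, from 0 (shut) to 1 (fully open). In form: [{"linear": [tx, ty, tz], "twist": twist, "claw": claw}, ...]. A call has 1 to 12 rows; each row is the pose to reach, as a shift and turn from the pose commanded when the call began; what a row does not reach only later rows make up. A row lasts 1/12 s, in which the tool goes at most 41.7 mm and 7.16 degrees, less where a joint would pass 70% of its speed; a pose out of reach is approached as far as the arm can. A call with a gripper value outside its range is refused whole. The fingers move at their own pace and stop on an object; "squeeze" is the grip in N (left out, the last holds). Time passes only in rows, so rows that repeat a pose let the fingers close. It gives the time, the measured TCP pose, the force, the opening and the grip force at its end, in the units of the state.
- sensors.get_state(): the state, without advancing time (a new reading comes with each control period).
- eyes.get_image(name): name is "scene" or "top"; returns the picture (480x640x3 uint8, red, green, blue); there is no depth.
- eyes.camera_model(name): a dict with "intrinsics" (3x3 intrinsics, pixels), "dist" ([k1, k2, p1, p2, k3] as OpenCV has them; the pictures are not rectified), "R" (3x3) and "t" (3): a world point X has camera coordinates R X + t. Camera axes: x right, y down, z forward; pixel columns grow to the right and rows downward; lengths in m; the calibration is good to about 2 mm. A picture is of the moment at which its call begins. camera_model takes no time and is no camera call.
- manip.sign_off(): hands the job in; it is judged then, once.
The state is a dict: "clock": time; "qpos": joint angles; "qd": joint speeds; "effort": joint torques, N m; "position": TCP position; "ee_rot": TCP orientation; "contact_force": force on the tool from outside, world axes, zero at the start; "moment": the same for the moment, N m; "width": finger opening in m; "gripper_force": force on a finger pad.
Only numpy, scipy, OpenCV 4.12 (cv2) and the standard library are available. Lean on these libraries where they do the work, as an engineer would, in place of code of your own. Each camera call takes 0.05 s, during which the arm holds its last target. There are 200 camera calls.

## Task

Emboss every wooden gift plate in the press's magazine, one at a time from the top: push the top plate sideways off the stack with the fingertips onto the bed until it lies flat and square there, wholly clear of the stack, leaving the plates below in the magazine; swing the red-knobbed lever down to its stop and let it spring back up; then take the plate out and lay it flat in the blue tray before starting the next. At the end all plates lie flat in the tray (on one another is fine), the lever is up, and the other things on the table are left where they stood.

Things in the scene. Friction and masses are not known exactly. Their poses are not given: they have to be found in the camera images.
- press: green embossing press, fixed, place and yaw (up to 0.2 rad) vary. Origin on the table under the middle of the bed; x points to the lever's hinge at the back, y from bed to magazine (left), z up. Bed, magazine and slot frames are parallel to it. Right on the bed: plate centre at x within 9 mm of 0, y -18 to +8 mm, length within 0.14 rad of y. Base plate top at z = 18 mm.
- bed (a point): middle of the bed's top, at press (0, 0, 40) mm. Bed 44 mm wide, y -67 to +57, narrower than a plate: its sides overhang 8 mm, 22 mm above the base, free to pinch for y -40 to +55. End stop at y = -67.5 and low side guides (x 33.5 to 39.5 either side, y -43 to -73), all 8 mm above the bed. Lift a seated plate 12 to 22 mm, draw it out to -x, then to +y clear of the lever before raising it.
- magazine (a point): middle of the magazine's floor, at press (0, 114, 40) mm, flush with the bed; also the plates' centre. Plates span y 59 to 169. Side walls at x 32.5 to 38.5 either side, y 57 to 175, 30 mm above the floor (a full stack: 24), so plates cannot be pinched there. Open towards the bed. A pushed plate drops up to 16 mm onto the bed as its rear edge passes the plates below.
- slot (a point): middle of the slot at the magazine's back, floor level, at press (0, 174.5, 40) mm. Only two corner returns (y 171.5 to 177.5) stand here; the 50 mm gap between them (x -25 to +25) lets closed fingertips in from behind to push the top plate's rear edge along -y between the walls. The space behind is free.
- lever (a joint): press lever, rad: 0 = up at rest, 0.35 = down at its stop (arm level). Hinge along the press's y at x = 120 mm, y = -38 mm, z = 100 mm; arm 18 mm wide reaching over the bed at y = -38 mm to the knob 235 mm in front of the hinge. A spring returns it; about 3 N at the knob start it, about 10 N hold it at the stop on a plate.
- lever_knob (a point): top centre of the red knob, 38 mm across, on the free end of the lever; about 194 mm above the table when up, 114 mm at the stop; push it down from above.
- press_foot: black rubber foot, 24 mm across, sprung, under the lever arm; origin at the centre of its lower face. With the lever at its stop it bears on the plate at about x = 0, y = -38 mm with about 7 N; with the lever up it hangs at least 35 mm above the bed.
- plate_0: wooden gift plate, 60 x 110 x 8 mm, 35 g, long side along its y, small brass eyelet at the +y end; origin at the centre of its underside. At the start plates lie flat on one another in the magazine, lined up with the press (x to x, y to y). A higher number lies higher; 2 or 3 of plates 0 to 2 are present.
- plate_1: wooden gift plate, 60 x 110 x 8 mm, 35 g, long side along its y, small brass eyelet at the +y end; origin at the centre of its underside. At the start plates lie flat on one another in the magazine, lined up with the press (x to x, y to y). A higher number lies higher; 2 or 3 of plates 0 to 2 are present.
- plate_2: wooden gift plate, 60 x 110 x 8 mm, 35 g, long side along its y, small brass eyelet at the +y end; origin at the centre of its underside. At the start plates lie flat on one another in the magazine, lined up with the press (x to x, y to y). A higher number lies higher; 2 or 3 of plates 0 to 2 are present.
- tray: shallow open blue tray, 160 x 200 x 25 mm outside, walls 6 mm, floor 6 mm thick, loose, 0.9 kg, to the right of the press; origin at the centre of its underside, long side along its y.
- labels: banded block of labels, 43 x 60 x 17 mm; bystander, to be left alone; origin at the centre of its underside
- counter: round hand tally counter, 51 x 44 x 22 mm; bystander, to be left alone; origin at the centre of its underside
- stamp: date stamp with black handle, 33 x 46 x 87 mm; bystander, to be left alone; origin at the centre of its underside
- tape: roll of white tape lying flat, 84 mm across, 50 mm high; bystander, to be left alone; origin at the centre of its underside
- cup: small white cup with a blue line, 48 mm across, 35 mm high; bystander, to be left alone; origin at the centre of its underside
Not all that is in view belongs to the job. Leave any pink look-alike of the plate_2 alone.

How it is judged:
On the way, in this order (a step that is already met when the one before it is completed fails the run):
1. plate_2, alone, lies square on the bed with the plates below it still in the magazine, and the press foot bears on it fully (lever at its stop) (contact force between press_foot and plate_2 above 4 N and x of plate_2 in the frame of press between -0.009 and 0.009 m and y of plate_2 in the frame of press between -0.018 and 0.008 m and angle between the y axis of plate_2 and the y axis of press, either way round below 0.14 rad and horizontal distance between plate_2 and plate_0 between 0.095 and 0.14 m and horizontal distance between plate_2 and plate_1 between 0.095 and 0.14 m), for 0.1 s.
2. plate_2 lies flat in the tray, released (x of plate_2 in the frame of tray between -0.055 and 0.055 m and y of plate_2 in the frame of tray between -0.07 and 0.07 m and z of plate_2 in the frame of tray below 0.04 m and angle between plate_2's own z axis and vertical below 0.15 rad and contact force between the fingers and plate_2 below 0.2 N and linear speed of plate_2 below 0.03 m/s), for 0.2 s.
3. plate_1, alone, lies square on the bed with the plates below it still in the magazine, and the press foot bears on it fully (lever at its stop) (contact force between press_foot and plate_1 above 4 N and x of plate_1 in the frame of press between -0.009 and 0.009 m and y of plate_1 in the frame of press between -0.018 and 0.008 m and angle between the y axis of plate_1 and the y axis of press, either way round below 0.14 rad and horizontal distance between plate_1 and plate_0 between 0.095 and 0.14 m), for 0.1 s.
4. plate_1 lies flat in the tray, released (x of plate_1 in the frame of tray between -0.055 and 0.055 m and y of plate_1 in the frame of tray between -0.07 and 0.07 m and z of plate_1 in the frame of tray below 0.04 m and angle between plate_1's own z axis and vertical below 0.15 rad and contact force between the fingers and plate_1 below 0.2 N and linear speed of plate_1 below 0.03 m/s), for 0.2 s.
5. plate_0, alone, lies square on the bed with the plates below it still in the magazine, and the press foot bears on it fully (lever at its stop) (contact force between press_foot and plate_0 above 4 N and x of plate_0 in the frame of press between -0.009 and 0.009 m and y of plate_0 in the frame of press between -0.018 and 0.008 m and angle between the y axis of plate_0 and the y axis of press, either way round below 0.14 rad), for 0.1 s.
6. plate_0 lies flat in the tray, released (x of plate_0 in the frame of tray between -0.055 and 0.055 m and y of plate_0 in the frame of tray between -0.07 and 0.07 m and z of plate_0 in the frame of tray below 0.04 m and angle between plate_0's own z axis and vertical below 0.15 rad and contact force between the fingers and plate_0 below 0.2 N and linear speed of plate_0 below 0.03 m/s), for 0.2 s.
At the end, for the whole second after the job is handed in: Every plate present lies released, flat (tilt under 0.15 rad) and at rest in the tray, its centre within 55 mm (tray x) and 70 mm (tray y) of the tray's middle and less than 40 mm above the tray's underside; the lever is up (below 0.04 rad) (all of step 2 and all of step 4 and all of step 6 and value of joint lever below 0.04 rad); the robot touches nothing.
It fails at once if a bystander (labels, counter, stamp, tape roll, cup) is pushed more than 25 mm from its place (distance of any of labels, counter, stamp, tape, cup from where it was at the start of the episode above 0.025 m).
Of plate_0, plate_1, plate_2 only 2 to 3 are there at a start; the rules pass over those that are not, and their reading is None.
At some moment in a run one of tray may be knocked a few centimetres aside while the robot is not near it.
Once in a run the grip may slacken for a moment while it holds something.
It also fails if it takes over 210 s, if anything falls off the work surface, if the arm or the gripper's body presses on something with over 40 N, if the wrist force passes 120 N, or if a joint passes its speed limit or range.

## Working session

There is one attempt and no reset: what is moved stays moved. The work goes in short steps, Python scripts to look and compute and a tool call to move; the robot and the scene stay as the last step left them, time stands still between calls to the robot, and variables do not carry over. Pictures are saved under pics/ and viewed, at most 14 in all, crops included, and the job is handed in when it is done.

Besides the shell and the picture viewer there is one more tool, called after "Call:" by a JSON object that holds its "method" and its "body". drive_tool: Moves the arm, as the interface text tells. Its arguments: {"type":"object","properties":{"deltas":{"type":"array","items":{"type":"object","properties":{"linear":{"type":"array","items":{"type":"number"}},"twist":{"type":"number"},"claw":{"type":"number"}}}},"squeeze":{"type":"number"}},"required":["deltas"]}

```bash
mkdir -p pics; ls
python3 - <<'E'
from rig import sensors, eyes, manip
import cv2
for n in("scene","top"):
    im=eyes.get_image(n); cv2.imwrite(f"pics/{n}0.png",im[:,:,::-1])
    m=eyes.camera_model(n); print(n,m)
print(sensors.get_state())
E
```

```text
pics
scene {'intrinsics': array([[467.21936187,   0.        , 330.88569732],
       [  0.        , 467.21936187, 234.10212196],
       [  0.        ,   0.        ,   1.        ]]), 'dist': array([0.00908215, 0.        , 0.        , 0.        , 0.        ]), 'R': array([[-0.48499433, -0.87429614, -0.01966641],
       [-0.60759792,  0.35305365, -0.7114618 ],
       [ 0.6289716 , -0.33310567, -0.70244953]]), 't': array([0.26867757, 0.45385374, 0.83310662])}
top {'intrinsics': array([[588.7330052 ,   0.        , 329.89944509],
       [  0.        , 588.7330052 , 248.71764762],
       [  0.        ,   0.        ,   1.        ]]), 'dist': array([-0.14584018,  0.        ,  0.        ,  0.        ,  0.        ]), 'R': array([[-0.01413241, -0.99983468,  0.01144096],
       [-0.99758189,  0.01332002, -0.06821253],
       [ 0.06804886, -0.0123773 , -0.99760521]]), 't': array([0.00543031, 0.56429048, 1.67360997])}
{'clock': 0.1, 'qpos': array([-1.43102427e+00,  2.76503076e-01,  1.50599597e+00, -1.96137883e-05,
        1.36072810e+00, -1.20987957e-01]), 'qd': array([ 0.00056255, -0.00338298, -0.00246976, -0.0002024 , -0.00110025,
        0.00050577]), 'effort': array([ 1.03498060e-03, -4.17702019e+01, -2.46404582e+01, -1.93230167e-04,
        5.77181345e-03,  1.98236776e-06]), 'position': array([ 0.14817383, -0.55510355,  0.24154678]), 'ee_rot': array([-8.17119650e-04,  9.91511962e-01,  1.30012927e-01, -1.72647100e-05]), 'contact_force': array([-0.30579277, -0.21583024,  0.70277486]), 'moment': array([ 0.03022574, -0.06111756, -0.02003026]), 'gripper_force': 0.0, 'width': 0.08516347890543359}
```

View pics/scene0.png

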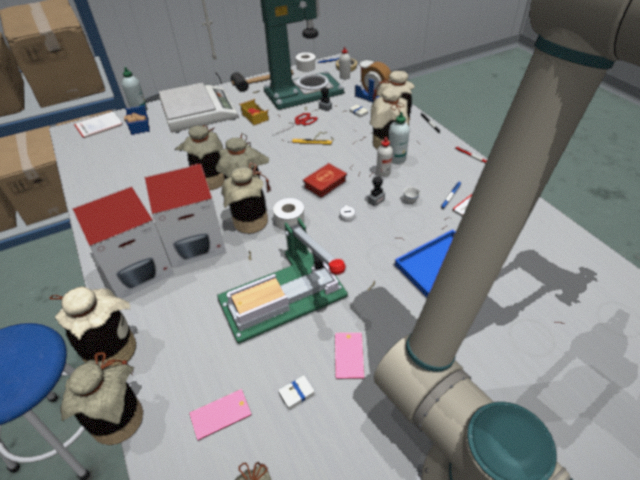

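View pics/top0.png

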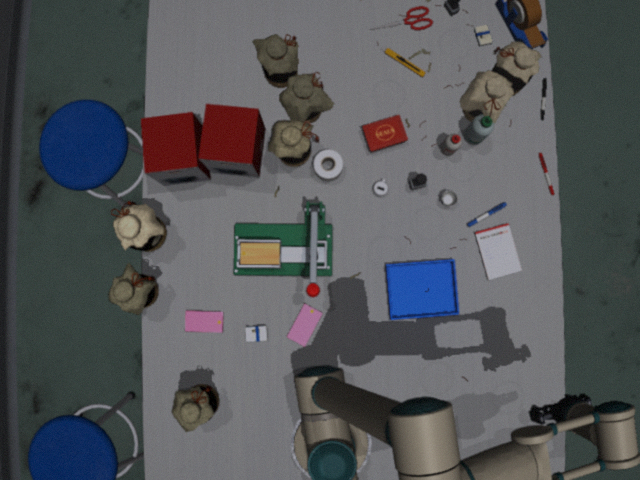

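The scene view shows the press at about (285,290) with its red knob at (337,266) and the tray at (430,260). In the top view the press base spans (234..333, 222..277), the plates are at (259,253), the knob at (313,290) and the tray at (422,288). The pink decoys lie in front.

```bash
cat > h.py <<'E'
from rig import sensors, eyes, manip
import cv2, numpy as np
def ray(n,px):
    m=eyes.camera_model(n); px=np.array(px,float).reshape(-1,1,2)
    u=cv2.undistortPoints(px,m["intrinsics"],m["dist"]).reshape(-1,2)
    R=m["R"]; d=np.c_[u,np.ones(len(u))]@R
    return -R.T@m["t"], d
def onplane(n,px,z):
    c,d=ray(n,px); return c+d*((z-c[2])/d[:,2])[:,None]
def tri(p1,p2):
    c1,d1=ray("scene",p1); c2,d2=ray("top",p2); d1=d1[0];d2=d2[0]
    s=np.linalg.lstsq(np.c_[d1,-d2],c2-c1,rcond=None)[0]
    a=c1+s[0]*d1; b=c2+s[1]*d2
    return (a+b)/2, np.linalg.norm(a-b)
def proj(n,X):
    m=eyes.camera_model(n); return cv2.projectPoints(np.array(X,float).reshape(-1,3),cv2.Rodrigues(m["R"])[0],m["t"],m["intrinsics"],m["dist"])[0].reshape(-1,2)
RANGE={"red":((0,150,90),(8,255,255)),"blue":((105,150,60),(125,255,255)),"green":((65,90,20),(90,255,200)),"wood":((10,70,110),(26,200,255)),"pink":((150,60,120),(175,255,255))}
def blob(im,col,roi):
    x0,y0,x1,y1=roi
    hsv=cv2.cvtColor(im,cv2.COLOR_RGB2HSV); k=cv2.inRange(hsv,*[np.array(a) for a in RANGE[col]])
    m=np.zeros_like(k); m[y0:y1,x0:x1]=k[y0:y1,x0:x1]
    cs=cv2.findContours(m,cv2.RETR_EXTERNAL,cv2.CHAIN_APPROX_NONE)[0]
    return max(cs,key=cv2.contourArea) if cs else None
def rect(n,c,z):
    P=onplane(n,c.reshape(-1,2),z)[:,:2]*1000
    r=cv2.minAreaRect(P.astype(np.float32)); return r
E
python3 - <<'E'
from h import *
t=eyes.get_image("top"); s=eyes.get_image("scene")
g=blob(t,"green",(225,190,345,290)); print("green",rect("top",g,.018), cv2.boundingRect(g))
w=blob(t,"wood",(230,220,320,285));
for k in (2,3): print("wood",k,rect("top",w,.04+.008*k))
ws=blob(s,"wood",(210,260,300,330))
for k in (2,3): print("woodscene",k,rect("scene",ws,.04+.008*k))
b=blob(t,"blue",(370,240,480,335)); print("tray",rect("top",b,.025))
kt=blob(t,"red",(295,275,330,305)); ks=blob(s,"red",(320,250,360,280))
f=lambda c:np.array(cv2.minEnclosingCircle(c)[0]); print("knob",f(kt),f(ks),tri(f(ks),f(kt)))
a=cv2.resize(t[185:310,220:350],None,fx=6,fy=6,interpolation=cv2.INTER_CUBIC)[:600]
b=cv2.resize(s[215:345,205:365],None,fx=4.6,fy=4.6,interpolation=cv2.INTER_CUBIC)
cv2.imwrite("pics/t1.png",a[:,:,::-1]);cv2.imwrite("pics/s1.png",b[:,:,::-1])
E
```

```text
green ((639.7389526367188, 161.17184448242188), (219.7954559326172, 124.85041046142578), 89.23300170898438) (235, 202, 77, 44)
wood 2 ((551.0184326171875, 196.3507843017578), (110.08138275146484, 59.240474700927734), 89.2695083618164)
wood 3 ((550.5250244140625, 195.49014282226562), (109.54829406738281, 58.95360565185547), 89.26951599121094)
woodscene 2 ((560.292724609375, 190.47610473632812), (112.75794219970703, 56.7777099609375), 88.71903991699219)
woodscene 3 ((553.9644165039062, 191.98489379882812), (111.70585632324219, 56.247955322265625), 88.71907043457031)
tray ((444.2081604003906, -264.8820495605469), (160.5367889404297, 200.8909149169922), 3.5188379287719727)
knob [312.5 289.5] [336.39474487 266.07894897] (array([0.44705592, 0.04439479, 0.18490464]), np.float64(0.004049812328000287))
```

View pics/t1.png

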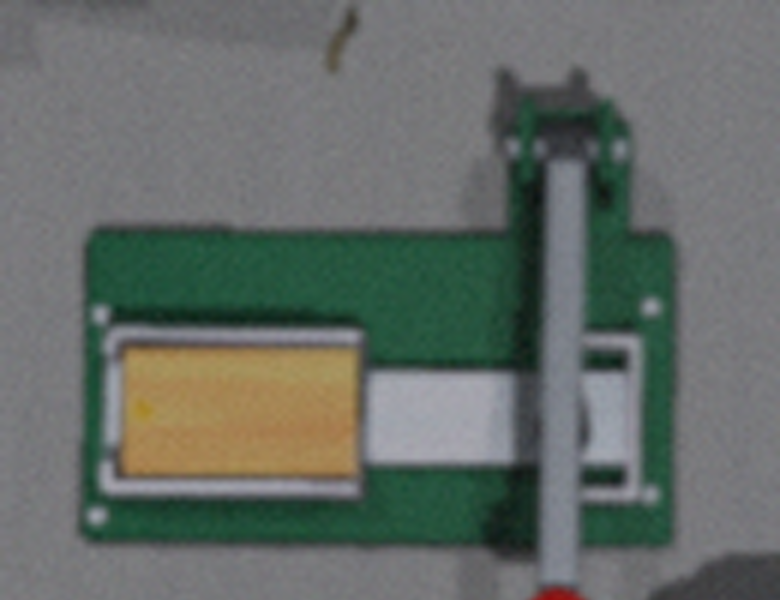

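View pics/s1.png

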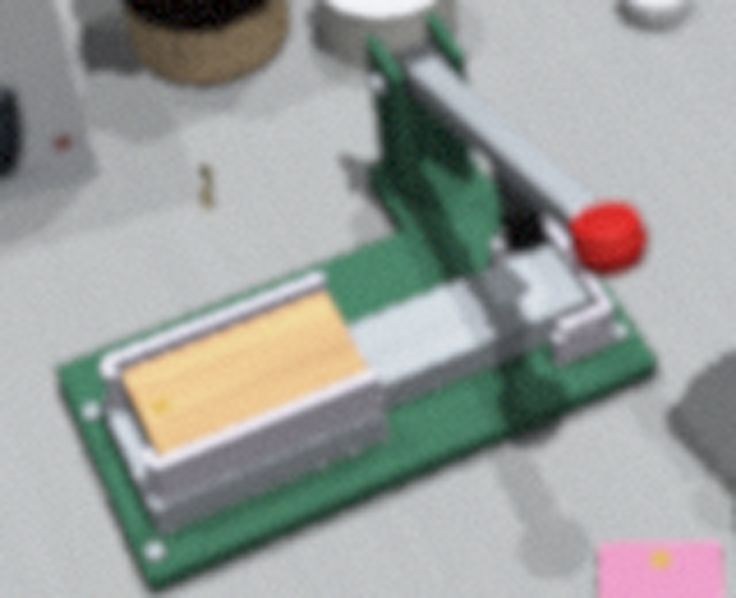

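The stack reads as three plates (top at z≈64). The press origin is about (549.5, 81) mm with yaw about -0.0135 rad. Next I move the closed fingers behind the slot.

Call:
{"method": "drive_tool", "body": {"deltas": [{"linear":[200,416,20],"twist":40,"claw":0},{"linear":[200,416,20],"twist":40,"claw":0},{"linear":[200,416,20],"twist":40,"claw":0},{"linear":[200,416,20],"twist":40,"claw":0},{"linear":[200,416,20],"twist":40,"claw":0},{"linear":[200,416,20],"twist":40,"claw":0},{"linear":[200,416,20],"twist":40,"claw":0},{"linear":[200,416,20],"twist":40,"claw":0},{"linear":[200,416,20],"twist":40,"claw":0},{"linear":[200,416,20],"twist":40,"claw":0},{"linear":[200,416,20],"twist":40,"claw":0},{"linear":[200,416,20],"twist":40,"claw":0}], "squeeze": 40}}

```text
clock: 1.2
position: [0.35, -0.1332, 0.2627]
ee_rot: [-0.001, 0.885, 0.465, 0.002]
contact_force: [-1.3, -0.3, -0.6]
width: -0.0005
gripper_force: 0.0
```

Call:
{"method": "drive_tool", "body": {"deltas": [{"linear":[204,416,0],"twist":34.3,"claw":0},{"linear":[204,416,0],"twist":34.3,"claw":0},{"linear":[204,416,0],"twist":34.3,"claw":0},{"linear":[204,416,0],"twist":34.3,"claw":0},{"linear":[204,416,0],"twist":34.3,"claw":0},{"linear":[204,416,0],"twist":34.3,"claw":0},{"linear":[204,416,0],"twist":34.3,"claw":0},{"linear":[204,416,0],"twist":34.3,"claw":0},{"linear":[204,416,0],"twist":34.3,"claw":0},{"linear":[204,416,0],"twist":34.3,"claw":0},{"linear":[204,416,0],"twist":34.3,"claw":0},{"linear":[204,416,0],"twist":34.3,"claw":0}]}}

```text
clock: 2.2
position: [0.5551, 0.2821, 0.2608]
ee_rot: [-0.001, 0.71, 0.704, 0.002]
contact_force: [0.5, -0.2, -0.3]
width: 0.0001
gripper_force: 0.0
```

Call:
{"method": "drive_tool", "body": {"deltas": [{"linear":[0,6,-60],"twist":0,"claw":0},{"linear":[0,6,-100],"twist":0,"claw":0},{"linear":[0,6,-140],"twist":0,"claw":0},{"linear":[0,6,-165],"twist":0,"claw":0},{"linear":[0,6,-180],"twist":0,"claw":0},{"linear":[0,6,-188],"twist":0,"claw":0},{"linear":[0,6,-190],"twist":0,"claw":0},{"linear":[0,6,-190],"twist":0,"claw":0},{"linear":[0,6,-190],"twist":0,"claw":0}]}}

```text
clock: 2.95
position: [0.5537, 0.2826, 0.0741]
ee_rot: [0.001, 0.712, 0.702, 0.002]
contact_force: [0.7, 0.2, 0.6]
width: -0.0003
gripper_force: 0.0
```

Run:
```python
from h import *
print(sensors.get_state()["position"],sensors.get_state()["contact_force"])
s=eyes.get_image("scene")
cv2.imwrite("pics/s2.png",cv2.resize(s[200:340,180:360],None,fx=4,fy=4,interpolation=cv2.INTER_CUBIC)[:,:,::-1])
print(proj("scene",[[.552,.25,.064],[.552,.27,.06]]))
```

```text
[0.55374387 0.28262886 0.07409755] [0.72493082 0.15831117 0.63663896]
[[233.6263527  305.7293317 ]
 [225.49505209 310.41846179]]
```

View pics/s2.png

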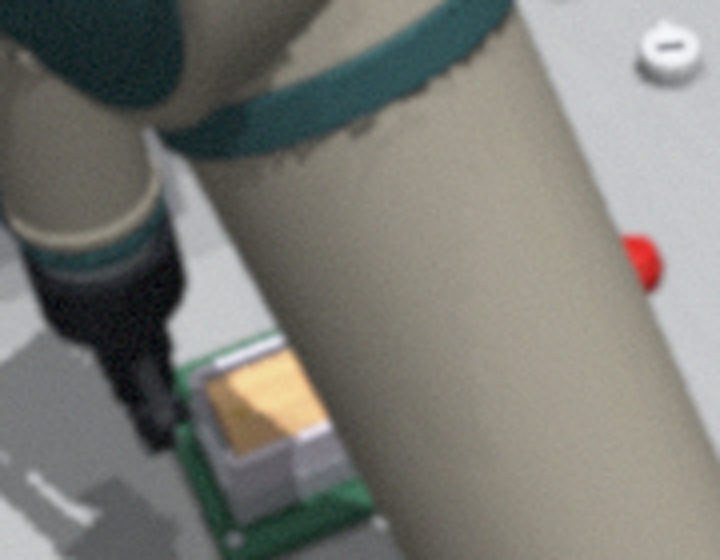

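The fingers stand behind the slot at crop (155,440), level with the top plate. I push slowly and watch the force.

Call:
{"method": "drive_tool", "body": {"deltas": [{"linear":[0,-3,-4],"twist":0,"claw":0},{"linear":[0,-11,-4],"twist":0,"claw":0},{"linear":[0,-16,-4],"twist":0,"claw":0},{"linear":[0,-21,-4],"twist":0,"claw":0},{"linear":[0,-26,-4],"twist":0,"claw":0},{"linear":[0,-33,-4],"twist":0,"claw":0},{"linear":[-0.5,-40,-4],"twist":0,"claw":0},{"linear":[-0.5,-48,-4],"twist":0,"claw":0},{"linear":[-1,-56,-4],"twist":0,"claw":0},{"linear":[-1,-64,-4],"twist":0,"claw":0},{"linear":[-1,-72,-4],"twist":0,"claw":0},{"linear":[-1,-80,-4],"twist":0,"claw":0}]}}

```text
clock: 4.0
position: [0.5512, 0.2015, 0.0683]
ee_rot: [0.0, 0.712, 0.702, 0.0]
contact_force: [-0.3, 0.4, 0.1]
width: 0.0001
gripper_force: 0.1
```

Run:
```python
from h import *
t=eyes.get_image("top");s=eyes.get_image("scene")
a=cv2.resize(t[190:300,220:350],None,fx=4,fy=4,interpolation=cv2.INTER_CUBIC)
b=cv2.resize(s[215:345,205:365],None,fx=1.7,fy=3.385,interpolation=cv2.INTER_CUBIC)
cv2.imwrite("pics/t3.png",np.hstack([a,b[:440]])[:,:,::-1])
```

```text
(no output)
```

View pics/t3.png

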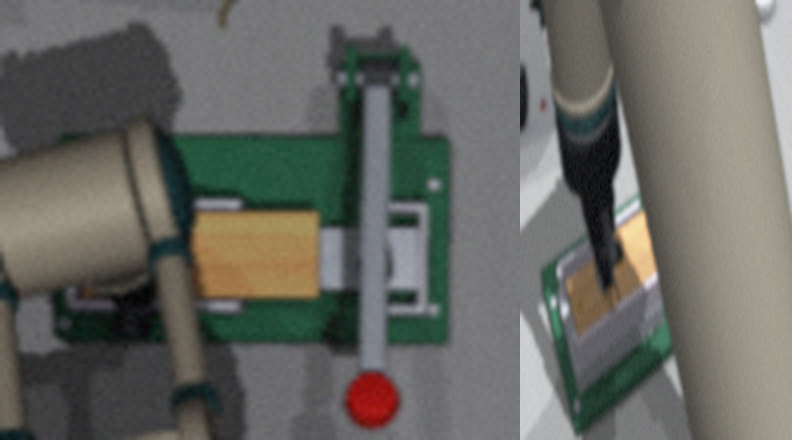

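The plate slides squarely and the fingers follow it; its front edge is at crop column 318, still left of the lever. I continue.

Call:
{"method": "drive_tool", "body": {"deltas": [{"linear":[0,-8,0],"twist":0,"claw":0},{"linear":[0,-16,0.5],"twist":0,"claw":0},{"linear":[0,-24,0.5],"twist":0,"claw":0},{"linear":[0,-31,0.5],"twist":0,"claw":0},{"linear":[-0.5,-37,0.5],"twist":0,"claw":0},{"linear":[-0.5,-43,0.5],"twist":0,"claw":0},{"linear":[-0.5,-48,0.5],"twist":0,"claw":0},{"linear":[-1,-53,0.5],"twist":0,"claw":0},{"linear":[-1,-57,0.5],"twist":0,"claw":0},{"linear":[-1,-60,0.5],"twist":0,"claw":0},{"linear":[-1,-62,0.5],"twist":0,"claw":0},{"linear":[-1,-62,0.5],"twist":0,"claw":0}]}}

```text
clock: 5.1
position: [0.5503, 0.1401, 0.0688]
ee_rot: [0.0, 0.712, 0.702, -0.0]
contact_force: [0.6, 0.4, -0.5]
width: 0.0002
gripper_force: 0.0
```

Run:
```python
from h import *
t=eyes.get_image("top");s=eyes.get_image("scene")
a=cv2.resize(t[190:300,220:350],None,fx=4,fy=4,interpolation=cv2.INTER_CUBIC)
b=cv2.resize(s[215:345,205:365],None,fx=1.7,fy=3.385,interpolation=cv2.INTER_CUBIC)
cv2.imwrite("pics/t4.png",np.hstack([a,b[:440]])[:,:,::-1])
```

```text
(no output)
```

View pics/t4.png

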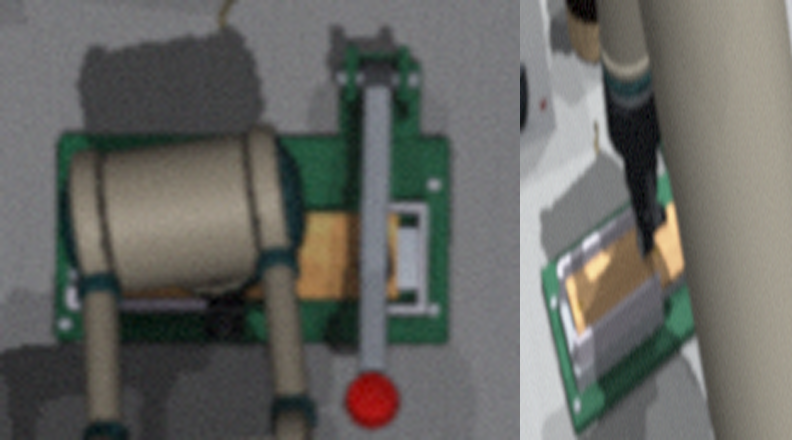

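The plate's front edge is at crop column 397 and the end stop at about 420. I raise the tool, move above the knob and measure.

Call:
{"method": "drive_tool", "body": {"deltas": [{"linear":[0,5,40],"twist":0,"claw":0},{"linear":[0,5,80],"twist":0,"claw":0},{"linear":[0,5,120],"twist":0,"claw":0},{"linear":[0,5,156],"twist":0,"claw":0},{"linear":[-40,0,156],"twist":0,"claw":0},{"linear":[-70,-30,156],"twist":0,"claw":0},{"linear":[-90,-60,156],"twist":0,"claw":0},{"linear":[-103,-96,156],"twist":0,"claw":0},{"linear":[-103,-96,156],"twist":0,"claw":0},{"linear":[-103,-96,156],"twist":0,"claw":0}]}}

```text
clock: 6.03
position: [0.4467, 0.0434, 0.2252]
ee_rot: [0.0, 0.713, 0.701, 0.0]
contact_force: [0.8, -0.7, -0.2]
width: 0.0002
gripper_force: 0.0
```

```bash
cat >> h.py <<'E'
O=np.array([.5495,.081]); YAW=-.0135
def press(P):
    c,s=np.cos(YAW),np.sin(YAW); d=np.atleast_2d(P)[:,:2]-O
    return np.c_[c*d[:,0]+s*d[:,1], -s*d[:,0]+c*d[:,1]]*1000
def woodmask(im,n,z,roi,xlim,ylim):
    x0,y0,x1,y1=roi
    k=cv2.inRange(cv2.cvtColor(im,cv2.COLOR_RGB2HSV),*[np.array(a) for a in RANGE["wood"]])
    v,u=np.nonzero(k); ok=(u>=x0)&(u<x1)&(v>=y0)&(v<y1)
    p=press(onplane(n,np.c_[u,v][ok],z)); m=(p[:,0]>xlim[0])&(p[:,0]<xlim[1])&(p[:,1]>ylim[0])&(p[:,1]<ylim[1])
    return p[m]
def platecheck(t,z=.048):
    p=woodmask(t,"top",z,(225,200,350,300),(-60,60),(-90,75))
    for y in range(-70,75,10):
        q=p[(p[:,1]>=y)&(p[:,1]<y+10)]
        if len(q): print(y,len(q),q.min(0).round(),q.max(0).round())
E
python3 - <<'E'
from h import *
t=eyes.get_image("top");s=eyes.get_image("scene")
platecheck(t)
print(sensors.get_state()["position"])
a=cv2.resize(t[200:300,225:345],None,fx=3.3,fy=4,interpolation=cv2.INTER_CUBIC)
b=cv2.resize(s[225:325,205:365],None,fx=2.5,fy=4,interpolation=cv2.INTER_CUBIC)
cv2.imwrite("pics/t5.png",np.hstack([a,b])[:,:,::-1])
E
```

```text
-60 1 [ 22. -52.] [ 22. -52.]
-50 32 [-26. -49.] [ 30. -46.]
30 2 [-26.  38.] [-24.  38.]
40 43 [-29.  41.] [10. 50.]
50 43 [-29.  52.] [13. 58.]
60 55 [-29.  61.] [22. 70.]
70 12 [-26.  72.] [22. 72.]
[0.44780721 0.04486351 0.22508027]
```

View pics/t5.png

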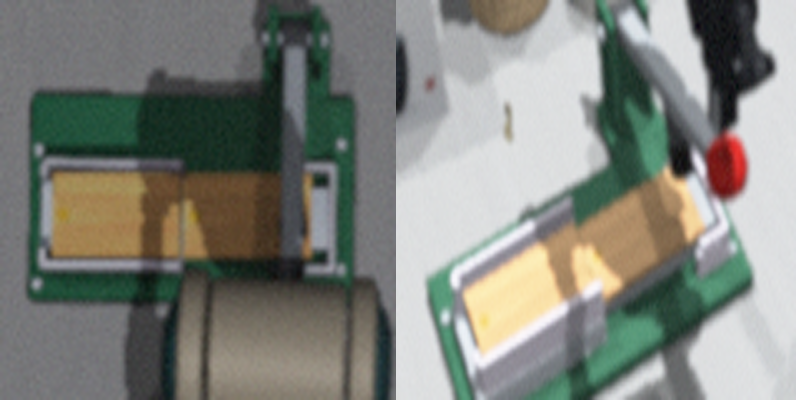

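The plate lies on the bed with a gap to the stack at crop column 183, and its centre is at about y = +3. I pinch its overhanging sides to square it and slide it about 12 mm towards the stop.

Call:
{"method": "drive_tool", "body": {"deltas": [{"linear":[15,38,10],"twist":0,"claw":0.97},{"linear":[45,65,10],"twist":0,"claw":0.97},{"linear":[80,65,0],"twist":0,"claw":0.97},{"linear":[103,65,-30],"twist":0,"claw":0.97},{"linear":[103,65,-70],"twist":0,"claw":0.97},{"linear":[103,65,-110],"twist":0,"claw":0.97},{"linear":[103,65,-145],"twist":0,"claw":0.97},{"linear":[103,65,-170],"twist":0,"claw":0.97},{"linear":[103,65,-182],"twist":0,"claw":0.97},{"linear":[103,65,-182],"twist":0,"claw":0.97},{"linear":[103,65,-182],"twist":0,"claw":0.97}], "squeeze": 20}}

```text
clock: 7.05
position: [0.5504, 0.1108, 0.0419]
ee_rot: [-0.001, 0.711, 0.703, -0.001]
contact_force: [-0.0, -0.1, -0.2]
width: 0.083
gripper_force: 0.0
```

Call:
{"method": "drive_tool", "body": {"deltas": [{"linear":[0,0,0],"twist":0,"claw":0.5},{"linear":[0,0,0],"twist":0,"claw":0.5},{"linear":[0,0,0],"twist":0,"claw":0.5},{"linear":[0,0,0],"twist":0,"claw":0.5},{"linear":[0,0,0],"twist":0,"claw":0.5},{"linear":[0,0,0],"twist":0,"claw":0.5}], "squeeze": 20}}

```text
clock: 7.55
position: [0.5516, 0.1098, 0.0444]
ee_rot: [0.001, 0.712, 0.702, 0.002]
contact_force: [-0.3, 1.5, 7.2]
width: 0.0596
gripper_force: 22.0
```

Call:
{"method": "drive_tool", "body": {"deltas": [{"linear":[0,-3,0],"twist":0,"claw":0.5},{"linear":[0,-6,0],"twist":0,"claw":0.5},{"linear":[0,-9,0],"twist":0,"claw":0.5},{"linear":[0,-12,0],"twist":0,"claw":0.5},{"linear":[0,-12,0],"twist":0,"claw":0.5},{"linear":[0,-12,0],"twist":0,"claw":0.5}]}}

```text
clock: 8.05
position: [0.5515, 0.0977, 0.0444]
ee_rot: [0.001, 0.712, 0.702, 0.002]
contact_force: [0.4, 1.0, 6.6]
width: 0.0594
gripper_force: 22.2
```

Call:
{"method": "drive_tool", "body": {"deltas": [{"linear":[0,0,0],"twist":0,"claw":0.9},{"linear":[0,0,0],"twist":0,"claw":0.9},{"linear":[0,0,0],"twist":0,"claw":0.9},{"linear":[0,5,25],"twist":0,"claw":0.9},{"linear":[0,12,65],"twist":0,"claw":0},{"linear":[0,12,105],"twist":0,"claw":0},{"linear":[0,12,145],"twist":0,"claw":0},{"linear":[-30,12,170],"twist":0,"claw":0},{"linear":[-60,-10,175],"twist":0,"claw":0},{"linear":[-90,-35,175],"twist":0,"claw":0},{"linear":[-104,-53,175],"twist":0,"claw":0},{"linear":[-104,-53,175],"twist":0,"claw":0}]}}

```text
clock: 9.05
position: [0.4421, 0.0422, 0.2178]
ee_rot: [-0.0, 0.712, 0.702, -0.002]
contact_force: [0.4, 0.6, 0.0]
width: 0.0001
gripper_force: 0.0
```

Run:
```python
from h import *
t=eyes.get_image("top")
platecheck(t)
print(sensors.get_state()["position"])
```

```text
-70 41 [-26. -63.] [ 30. -60.]
-60 63 [-26. -58.] [ 30. -52.]
-50 33 [-26. -49.] [ 30. -46.]
40 9 [-24.  41.] [-12.  44.]
60 48 [-29.  61.] [ 5. 70.]
70 8 [-26.  72.] [-7. 72.]
[0.44450537 0.04337374 0.21795328]
```

Plate 2 spans about y = -63..+46 and is square. Now the lever.

Call:
{"method": "drive_tool", "body": {"deltas": [{"linear":[2,1,-12],"twist":0,"claw":0},{"linear":[1,1,-25],"twist":0,"claw":0},{"linear":[-2,1,-38],"twist":0,"claw":0},{"linear":[-5,1,-51],"twist":0,"claw":0},{"linear":[-7,1,-63],"twist":0,"claw":0},{"linear":[-9,1,-74],"twist":0,"claw":0},{"linear":[-10,1,-82],"twist":0,"claw":0},{"linear":[-11,1,-87],"twist":0,"claw":0},{"linear":[-11,1,-90],"twist":0,"claw":0},{"linear":[-11,1,-92],"twist":0,"claw":0},{"linear":[-11,1,-93],"twist":0,"claw":0},{"linear":[-11,1,-93],"twist":0,"claw":0}]}}

```text
clock: 10.1
position: [0.4356, 0.046, 0.1253]
ee_rot: [-0.0, 0.712, 0.702, -0.0]
contact_force: [-3.3, 0.9, 9.0]
width: 0.0003
gripper_force: 4.7
```

Call:
{"method": "drive_tool", "body": {"deltas": [{"linear":[0,0,-1],"twist":0,"claw":0},{"linear":[0,0,-2],"twist":0,"claw":0},{"linear":[0,0,-3],"twist":0,"claw":0},{"linear":[0,0,-3],"twist":0,"claw":0},{"linear":[0,0,-3],"twist":0,"claw":0}]}}

```text
clock: 10.52
position: [0.4356, 0.046, 0.1239]
ee_rot: [-0.0, 0.712, 0.702, 0.0]
contact_force: [-6.4, 1.0, 20.7]
width: -0.0
gripper_force: 10.4
```

At the stop with 20 N. I let the lever up slowly, then go over to pinch the plate.

Call:
{"method": "drive_tool", "body": {"deltas": [{"linear":[1,0,8],"twist":0,"claw":0},{"linear":[3,0,20],"twist":0,"claw":0},{"linear":[5,0,35],"twist":0,"claw":0},{"linear":[8,0,50],"twist":0,"claw":0},{"linear":[10,0,65],"twist":0,"claw":0},{"linear":[11,0,80],"twist":0,"claw":0},{"linear":[11,0,105],"twist":0,"claw":0},{"linear":[20,35,108],"twist":0,"claw":0.97},{"linear":[50,63,108],"twist":0,"claw":0.97},{"linear":[85,63,95],"twist":0,"claw":0.97},{"linear":[116,63,75],"twist":0,"claw":0.97},{"linear":[116,63,45],"twist":0,"claw":0.97}]}}

```text
clock: 11.52
position: [0.5609, 0.1097, 0.1679]
ee_rot: [0.005, 0.711, 0.703, 0.005]
contact_force: [0.8, -0.9, -0.2]
width: 0.0604
gripper_force: 0.0
```

Call:
{"method": "drive_tool", "body": {"deltas": [{"linear":[0,0,-40],"twist":0,"claw":0.97},{"linear":[0,0,-75],"twist":0,"claw":0.97},{"linear":[0,0,-105],"twist":0,"claw":0.97},{"linear":[0,0,-120],"twist":0,"claw":0.97},{"linear":[0,0,-124],"twist":0,"claw":0.97},{"linear":[0,0,-124],"twist":0,"claw":0.97},{"linear":[0,0,-124],"twist":0,"claw":0.5},{"linear":[0,0,-124],"twist":0,"claw":0.5},{"linear":[0,0,-124],"twist":0,"claw":0.5},{"linear":[0,0,-124],"twist":0,"claw":0.5},{"linear":[0,0,-124],"twist":0,"claw":0.5},{"linear":[0,0,-124],"twist":0,"claw":0.5}], "squeeze": 50}}

```text
clock: 12.52
position: [0.553, 0.1086, 0.0448]
ee_rot: [0.001, 0.712, 0.702, 0.002]
contact_force: [0.8, 0.6, 5.9]
width: 0.0581
gripper_force: 53.8
```

Call:
{"method": "drive_tool", "body": {"deltas": [{"linear":[0,0,8],"twist":0,"claw":0.5},{"linear":[0,0,17],"twist":0,"claw":0.5},{"linear":[0,0,17],"twist":0,"claw":0.5},{"linear":[-20,0,17],"twist":0,"claw":0.5},{"linear":[-50,0,17],"twist":0,"claw":0.5},{"linear":[-80,0,17],"twist":0,"claw":0.5},{"linear":[-110,8,17],"twist":0,"claw":0.5},{"linear":[-140,15,17],"twist":0,"claw":0.5},{"linear":[-170,15,17],"twist":0,"claw":0.5},{"linear":[-202,15,17],"twist":0,"claw":0.5},{"linear":[-210,15,17],"twist":0,"claw":0.5},{"linear":[-210,15,17],"twist":0,"claw":0.5}]}}

```text
clock: 13.52
position: [0.3376, 0.1232, 0.0598]
ee_rot: [-0.001, 0.711, 0.703, -0.001]
contact_force: [0.0, 0.0, 0.6]
width: 0.0584
gripper_force: 53.4
```

```bash
cat >> h.py <<'E'
def tray():
    t=eyes.get_image("top"); b=blob(t,"blue",(340,200,540,380)); print("tray",rect("top",b,.025)); return t
E
python3 - <<'E'
from h import *
t=tray(); print(sensors.get_state()["position"])
platecheck(t)
k=blob(t,"red",(295,270,330,315)); print(cv2.minEnclosingCircle(k) if k is not None else None)
s=eyes.get_image("scene")
a=cv2.resize(t[200:340,225:345],None,fx=3,fy=3); b=cv2.resize(s[220:360,205:385],None,fx=2.3,fy=3)
cv2.imwrite("pics/t6.png",np.hstack([a,b])[:,:,::-1])
E
```

```text
tray ((444.7996826171875, -264.91748046875), (159.3602752685547, 200.74758911132812), 3.5188381671905518)
[0.34103047 0.12347592 0.06020955]
60 84 [-29.  61.] [30. 70.]
70 21 [-26.  72.] [30. 73.]
((312.5, 289.5769348144531), 6.595990180969238)
```

View pics/t6.png

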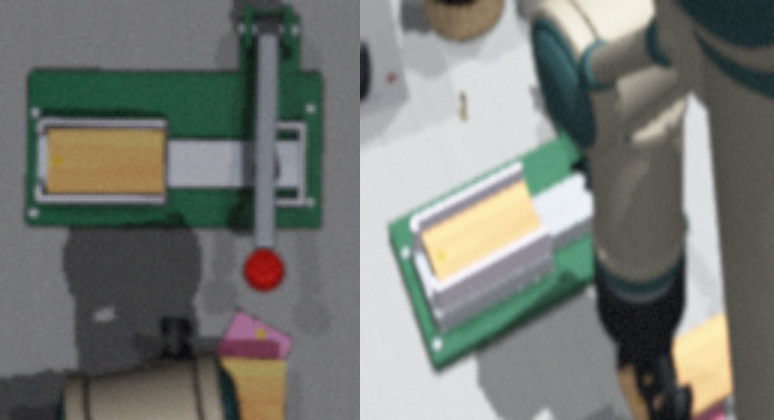

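The lifted plate is held level in front of the press; the stack is undisturbed and the lever is up (knob at (264,270) in the crop). I carry the plate to the tray.

Call:
{"method": "drive_tool", "body": {"deltas": [{"linear":[0,-35,20],"twist":0,"claw":0.5},{"linear":[0,-75,45],"twist":0,"claw":0.5},{"linear":[0,-115,50],"twist":1,"claw":0.5},{"linear":[10,-155,50],"twist":2,"claw":0.5},{"linear":[25,-193,50],"twist":3,"claw":0.5},{"linear":[40,-230,50],"twist":4.3,"claw":0.5},{"linear":[60,-266,50],"twist":4.3,"claw":0.5},{"linear":[80,-302,50],"twist":4.3,"claw":0.5},{"linear":[95,-335,50],"twist":4.3,"claw":0.5},{"linear":[100,-352,50],"twist":4.3,"claw":0.5},{"linear":[100,-352,40],"twist":4.3,"claw":0.5},{"linear":[100,-352,30],"twist":4.3,"claw":0.5}]}}

```text
clock: 14.62
position: [0.4433, -0.2315, 0.0898]
ee_rot: [0.001, 0.686, 0.728, 0.0]
contact_force: [-1.3, 0.9, -1.1]
width: 0.0585
gripper_force: 53.7
```

Call:
{"method": "drive_tool", "body": {"deltas": [{"linear":[0,0,-20],"twist":0,"claw":0.5},{"linear":[0,0,-38],"twist":0,"claw":0.5},{"linear":[0,0,-52],"twist":0,"claw":0.5},{"linear":[0,0,-62],"twist":0,"claw":0.5},{"linear":[0,0,-68],"twist":0,"claw":0.5},{"linear":[0,0,-72],"twist":0,"claw":0.5},{"linear":[0,0,-74],"twist":0,"claw":0.5},{"linear":[0,0,-74],"twist":0,"claw":0.5},{"linear":[0,0,-74],"twist":0,"claw":0.5}]}}

```text
clock: 15.37
position: [0.4417, -0.2289, 0.0162]
ee_rot: [0.001, 0.685, 0.729, 0.0]
contact_force: [-0.3, -0.3, -0.8]
width: 0.059
gripper_force: 53.7
```

Call:
{"method": "drive_tool", "body": {"deltas": [{"linear":[0,0,0],"twist":0,"claw":0.9},{"linear":[0,0,0],"twist":0,"claw":0.9},{"linear":[0,0,0],"twist":0,"claw":0.9},{"linear":[0,0,20],"twist":0,"claw":0.9},{"linear":[0,0,55],"twist":0,"claw":0.9},{"linear":[0,0,95],"twist":0,"claw":0.9},{"linear":[0,0,135],"twist":0,"claw":0},{"linear":[0,0,175],"twist":0,"claw":0},{"linear":[0,20,210],"twist":0,"claw":0},{"linear":[5,50,230],"twist":0,"claw":0},{"linear":[15,90,230],"twist":0,"claw":0},{"linear":[25,130,230],"twist":-4.3,"claw":0}], "squeeze": 40}}

```text
clock: 16.37
position: [0.4671, -0.0981, 0.2483]
ee_rot: [0.003, 0.713, 0.701, 0.001]
contact_force: [0.4, 0.5, 0.6]
width: 0.0034
gripper_force: 0.0
```

Call:
{"method": "drive_tool", "body": {"deltas": [{"linear":[9,40,0],"twist":0,"claw":0},{"linear":[18,80,0],"twist":0,"claw":0},{"linear":[27,120,0],"twist":0,"claw":0},{"linear":[36,160,0],"twist":0,"claw":0},{"linear":[45,200,0],"twist":0,"claw":0},{"linear":[54,240,0],"twist":0,"claw":0},{"linear":[63,280,0],"twist":0,"claw":0},{"linear":[72,320,0],"twist":0,"claw":0},{"linear":[80,360,0],"twist":0,"claw":0},{"linear":[85,382,-10],"twist":0,"claw":0},{"linear":[85,382,-40],"twist":0,"claw":0},{"linear":[85,382,-70],"twist":0,"claw":0}]}}

```text
clock: 17.37
position: [0.5523, 0.2859, 0.1764]
ee_rot: [0.001, 0.711, 0.703, 0.002]
contact_force: [0.4, 0.3, -1.0]
width: 0.0
gripper_force: 0.0
```

Run:
```python
from h import *
t=tray(); print(sensors.get_state()["position"])
w=blob(t,"wood",(380,250,470,330)); print(rect("top",w,.014))
w=blob(t,"wood",(230,220,320,285)); print(rect("top",w,.056))
```

```text
tray ((444.92919921875, -265.16839599609375), (159.11196899414062, 199.73654174804688), 3.5313303470611572)
[0.54765293 0.28322772 0.16873774]
((444.1763000488281, -266.678466796875), (56.7226676940918, 106.91996002197266), 1.3414597511291504)
((550.9397583007812, 192.27951049804688), (101.98181915283203, 59.199161529541016), 89.22209930419922)
```

Call:
{"method": "drive_tool", "body": {"deltas": [{"linear":[0,0,-40],"twist":0,"claw":0},{"linear":[0,0,-75],"twist":0,"claw":0},{"linear":[0,0,-98],"twist":0,"claw":0},{"linear":[0,0,-106],"twist":0,"claw":0},{"linear":[0,0,-108],"twist":0,"claw":0},{"linear":[0,0,-108],"twist":0,"claw":0},{"linear":[0,0,-108],"twist":0,"claw":0}]}}

```text
clock: 18.0
position: [0.5528, 0.2838, 0.0699]
ee_rot: [0.001, 0.712, 0.702, 0.002]
contact_force: [0.3, 0.7, -0.3]
width: 0.0001
gripper_force: 0.0
```

Call:
{"method": "drive_tool", "body": {"deltas": [{"linear":[0,-3,-8],"twist":0,"claw":0},{"linear":[0,-8,-8],"twist":0,"claw":0},{"linear":[0,-13,-8],"twist":0,"claw":0},{"linear":[0,-18,-8],"twist":0,"claw":0},{"linear":[0,-24,-8],"twist":0,"claw":0},{"linear":[0,-31,-8],"twist":0,"claw":0},{"linear":[-0.5,-39,-8],"twist":0,"claw":0},{"linear":[-0.5,-47,-8],"twist":0,"claw":0},{"linear":[-1,-55,-8],"twist":0,"claw":0},{"linear":[-1,-63,-8],"twist":0,"claw":0},{"linear":[-1,-72,-8],"twist":0,"claw":0},{"linear":[-1,-81,-8],"twist":0,"claw":0}]}}

```text
clock: 19.0
position: [0.5502, 0.2015, 0.0598]
ee_rot: [0.0, 0.712, 0.702, -0.0]
contact_force: [-0.1, 0.5, 1.1]
width: 0.0001
gripper_force: 0.1
```

Call:
{"method": "drive_tool", "body": {"deltas": [{"linear":[0,-8,0],"twist":0,"claw":0},{"linear":[0,-16,0],"twist":0,"claw":0},{"linear":[0,-24,0],"twist":0,"claw":0},{"linear":[0,-31,0],"twist":0,"claw":0},{"linear":[-0.5,-37,0],"twist":0,"claw":0},{"linear":[-0.5,-43,0],"twist":0,"claw":0},{"linear":[-0.5,-48,0],"twist":0,"claw":0},{"linear":[-1,-53,0],"twist":0,"claw":0},{"linear":[-1,-57,0],"twist":0,"claw":0},{"linear":[-1,-60,0],"twist":0,"claw":0},{"linear":[-1,-62,0],"twist":0,"claw":0},{"linear":[-1,-62,0],"twist":0,"claw":0}]}}

```text
clock: 20.0
position: [0.5493, 0.1401, 0.0598]
ee_rot: [0.0, 0.712, 0.702, 0.0]
contact_force: [1.0, -0.5, 0.3]
width: 0.0
gripper_force: 0.0
```

Run:
```python
from h import *
t=eyes.get_image("top"); platecheck(t)
print(sensors.get_state()["position"])
```

```text
-60 2 [-24. -52.] [ 22. -52.]
-50 33 [-26. -49.] [ 27. -46.]
-20 28 [-24. -15.] [ 27. -12.]
-10 81 [-26. -10.] [30. -1.]
0 62 [-26.   2.] [30.  7.]
10 47 [-26.  10.] [27. 19.]
[0.5493014  0.14034755 0.05984943]
```

Call:
{"method": "drive_tool", "body": {"deltas": [{"linear":[0,5,30],"twist":0,"claw":0},{"linear":[1,3,60],"twist":0,"claw":0},{"linear":[1,-20,65],"twist":0,"claw":0.97},{"linear":[1.5,-30,65],"twist":0,"claw":0.97},{"linear":[1.5,-30,65],"twist":0,"claw":0.97},{"linear":[1.5,-30,65],"twist":0,"claw":0.97},{"linear":[1.5,-30,50],"twist":0,"claw":0.97},{"linear":[1.5,-30,20],"twist":0,"claw":0.97},{"linear":[1.5,-30,-5],"twist":0,"claw":0.97},{"linear":[1.5,-30,-16],"twist":0,"claw":0.97},{"linear":[1.5,-30,-16.5],"twist":0,"claw":0.97},{"linear":[1.5,-30,-16.5],"twist":0,"claw":0.97}], "squeeze": 20}}

```text
clock: 21.05
position: [0.5495, 0.1109, 0.0417]
ee_rot: [-0.001, 0.712, 0.702, -0.001]
contact_force: [0.2, -0.3, 0.7]
width: 0.0828
gripper_force: 0.0
```

Call:
{"method": "drive_tool", "body": {"deltas": [{"linear":[0,0,0],"twist":0,"claw":0.5},{"linear":[0,0,0],"twist":0,"claw":0.5},{"linear":[0,0,0],"twist":0,"claw":0.5},{"linear":[0,0,0],"twist":0,"claw":0.5},{"linear":[0,0,0],"twist":0,"claw":0.5},{"linear":[0,0,0],"twist":0,"claw":0.5},{"linear":[0,-3,0],"twist":0,"claw":0.5},{"linear":[0,-6,0],"twist":0,"claw":0.5},{"linear":[0,-9,0],"twist":0,"claw":0.5},{"linear":[0,-12,0],"twist":0,"claw":0.5},{"linear":[0,-12,0],"twist":0,"claw":0.5},{"linear":[0,-12,0],"twist":0,"claw":0.5}], "squeeze": 20}}

```text
clock: 22.05
position: [0.5517, 0.0986, 0.0444]
ee_rot: [0.001, 0.712, 0.702, 0.001]
contact_force: [0.2, 1.4, 6.5]
width: 0.0593
gripper_force: 22.1
```

Call:
{"method": "drive_tool", "body": {"deltas": [{"linear":[0,0,0],"twist":0,"claw":0.9},{"linear":[0,0,0],"twist":0,"claw":0.9},{"linear":[0,0,0],"twist":0,"claw":0.9},{"linear":[0,5,25],"twist":0,"claw":0.9},{"linear":[0,12,65],"twist":0,"claw":0},{"linear":[0,12,105],"twist":0,"claw":0},{"linear":[0,12,145],"twist":0,"claw":0},{"linear":[-30,12,170],"twist":0,"claw":0},{"linear":[-60,-10,175],"twist":0,"claw":0},{"linear":[-90,-35,175],"twist":0,"claw":0},{"linear":[-104,-53,175],"twist":0,"claw":0},{"linear":[-104,-53,175],"twist":0,"claw":0}]}}

```text
clock: 23.05
position: [0.4426, 0.0432, 0.2183]
ee_rot: [-0.0, 0.712, 0.702, -0.002]
contact_force: [-0.2, 0.2, -0.6]
width: 0.0001
gripper_force: 0.0
```

Run:
```python
from h import *
t=tray(); platecheck(t)
print(sensors.get_state()["position"])
w=blob(t,"wood",(230,220,282,285)); print(rect("top",w,.048))
```

```text
tray ((444.8128356933594, -265.13128662109375), (159.3602752685547, 199.82102966308594), 3.5188381671905518)
-70 42 [-26. -63.] [ 30. -60.]
-60 63 [-26. -58.] [ 30. -52.]
-50 33 [-26. -49.] [ 30. -46.]
40 6 [-24.  41.] [-18.  44.]
60 51 [-29.  61.] [19. 70.]
70 12 [-29.  72.] [ 2. 72.]
[0.4449766  0.04440755 0.21841733]
((553.0732421875, 208.76512145996094), (82.43025207519531, 56.69685363769531), 89.27143096923828)
```

Plate 1 sits exactly as plate 2 did. Next the lever: press and hold, release, then pinch.

Call:
{"method": "drive_tool", "body": {"deltas": [{"linear":[2,1,-12],"twist":0,"claw":0},{"linear":[1,1,-25],"twist":0,"claw":0},{"linear":[-2,1,-38],"twist":0,"claw":0},{"linear":[-5,1,-51],"twist":0,"claw":0},{"linear":[-7,1,-63],"twist":0,"claw":0},{"linear":[-9,1,-74],"twist":0,"claw":0},{"linear":[-10,1,-82],"twist":0,"claw":0},{"linear":[-11,1,-87],"twist":0,"claw":0},{"linear":[-11,1,-90],"twist":0,"claw":0},{"linear":[-11,1,-92],"twist":0,"claw":0},{"linear":[-11,1,-93],"twist":0,"claw":0},{"linear":[-11,1,-93],"twist":0,"claw":0}]}}

```text
clock: 24.1
position: [0.436, 0.047, 0.1257]
ee_rot: [-0.001, 0.712, 0.702, -0.0]
contact_force: [-3.6, 0.5, 8.4]
width: -0.0003
gripper_force: 4.5
```

Call:
{"method": "drive_tool", "body": {"deltas": [{"linear":[0,0,-1],"twist":0,"claw":0},{"linear":[0,0,-2],"twist":0,"claw":0},{"linear":[0,0,-3],"twist":0,"claw":0},{"linear":[0,0,-3],"twist":0,"claw":0},{"linear":[0,0,-3],"twist":0,"claw":0}]}}

```text
clock: 24.52
position: [0.436, 0.047, 0.124]
ee_rot: [-0.0, 0.712, 0.703, 0.0]
contact_force: [-5.8, 1.1, 18.4]
width: -0.0002
gripper_force: 9.2
```

Call:
{"method": "drive_tool", "body": {"deltas": [{"linear":[1,0,8],"twist":0,"claw":0},{"linear":[3,0,20],"twist":0,"claw":0},{"linear":[5,0,35],"twist":0,"claw":0},{"linear":[8,0,50],"twist":0,"claw":0},{"linear":[10,0,65],"twist":0,"claw":0},{"linear":[11,0,80],"twist":0,"claw":0},{"linear":[11,0,105],"twist":0,"claw":0},{"linear":[20,35,108],"twist":0,"claw":0.97},{"linear":[50,62,108],"twist":0,"claw":0.97},{"linear":[85,62,95],"twist":0,"claw":0.97},{"linear":[115,62,75],"twist":0,"claw":0.97},{"linear":[115,62,45],"twist":0,"claw":0.97}]}}

```text
clock: 25.52
position: [0.5602, 0.1097, 0.1684]
ee_rot: [0.004, 0.711, 0.703, 0.005]
contact_force: [1.3, 0.7, -0.2]
width: 0.0601
gripper_force: 0.0
```

Call:
{"method": "drive_tool", "body": {"deltas": [{"linear":[0,0,-40],"twist":0,"claw":0.97},{"linear":[0,0,-75],"twist":0,"claw":0.97},{"linear":[0,0,-105],"twist":0,"claw":0.97},{"linear":[0,0,-120],"twist":0,"claw":0.97},{"linear":[0,0,-124],"twist":0,"claw":0.97},{"linear":[0,0,-124],"twist":0,"claw":0.97},{"linear":[0,0,-124],"twist":0,"claw":0.5},{"linear":[0,0,-124],"twist":0,"claw":0.5},{"linear":[0,0,-124],"twist":0,"claw":0.5},{"linear":[0,0,-124],"twist":0,"claw":0.5},{"linear":[0,0,-124],"twist":0,"claw":0.5},{"linear":[0,0,-124],"twist":0,"claw":0.5}], "squeeze": 50}}

```text
clock: 26.52
position: [0.5525, 0.1086, 0.0453]
ee_rot: [0.001, 0.712, 0.702, 0.002]
contact_force: [-0.2, -0.3, 7.1]
width: 0.0586
gripper_force: 53.9
```

Call:
{"method": "drive_tool", "body": {"deltas": [{"linear":[0,0,8],"twist":0,"claw":0.5},{"linear":[0,0,17],"twist":0,"claw":0.5},{"linear":[0,0,17],"twist":0,"claw":0.5},{"linear":[-20,0,17],"twist":0,"claw":0.5},{"linear":[-50,0,17],"twist":0,"claw":0.5},{"linear":[-80,0,17],"twist":0,"claw":0.5},{"linear":[-110,8,17],"twist":0,"claw":0.5},{"linear":[-140,15,17],"twist":0,"claw":0.5},{"linear":[-170,15,17],"twist":0,"claw":0.5},{"linear":[-202,15,17],"twist":0,"claw":0.5},{"linear":[-210,15,17],"twist":0,"claw":0.5},{"linear":[-210,15,17],"twist":0,"claw":0.5}]}}

```text
clock: 27.52
position: [0.3371, 0.1232, 0.0602]
ee_rot: [-0.001, 0.711, 0.703, -0.001]
contact_force: [1.7, 0.4, -0.5]
width: 0.0585
gripper_force: 53.5
```

Run:
```python
from h import *
t=tray(); print(sensors.get_state()["position"]); platecheck(t)
w=blob(t,"wood",(230,220,320,285)); print(rect("top",w,.048))
w=blob(t,"wood",(380,230,490,340)); print(rect("top",w,.014))
w=blob(t,"wood",(285,290,345,360)); print("held",rect("top",w,.065))
k=blob(t,"red",(295,270,330,315)); print(cv2.minEnclosingCircle(k) if k is not None else None)
```

```text
tray ((444.93768310546875, -265.16009521484375), (159.0804443359375, 200.0843048095703), 3.6224613189697266)
[0.34054441 0.12348479 0.06070001]
60 83 [-29.  61.] [30. 70.]
70 21 [-29.  72.] [27. 73.]
((551.4839477539062, 195.952392578125), (108.14083099365234, 59.46022415161133), 89.22168731689453)
((444.0950622558594, -266.5308837890625), (56.806278228759766, 106.70661163330078), 1.4349863529205322)
held ((337.0117492675781, 59.50746154785156), (55.60513687133789, 58.271888732910156), 89.21966552734375)
((312.5, 289.5), 6.670932292938232)
```

All is well, and the tray has not moved. I lay plate 1 on plate 2, 8 mm higher.

Call:
{"method": "drive_tool", "body": {"deltas": [{"linear":[0,-35,20],"twist":0,"claw":0.5},{"linear":[0,-75,45],"twist":0,"claw":0.5},{"linear":[0,-115,50],"twist":1,"claw":0.5},{"linear":[10,-155,50],"twist":2,"claw":0.5},{"linear":[25,-193,50],"twist":3,"claw":0.5},{"linear":[40,-230,50],"twist":3.5,"claw":0.5},{"linear":[60,-266,50],"twist":3.5,"claw":0.5},{"linear":[80,-302,50],"twist":3.5,"claw":0.5},{"linear":[95,-335,50],"twist":3.5,"claw":0.5},{"linear":[101,-352,50],"twist":3.5,"claw":0.5},{"linear":[101,-352,40],"twist":3.5,"claw":0.5},{"linear":[101,-352,30],"twist":3.5,"claw":0.5}]}}

```text
clock: 28.57
position: [0.445, -0.2328, 0.0906]
ee_rot: [0.003, 0.691, 0.723, 0.0]
contact_force: [-0.7, 0.1, -0.8]
width: 0.0582
gripper_force: 53.8
```

Call:
{"method": "drive_tool", "body": {"deltas": [{"linear":[0,0,-20],"twist":0,"claw":0.5},{"linear":[0,0,-38],"twist":0,"claw":0.5},{"linear":[0,0,-50],"twist":0,"claw":0.5},{"linear":[0,0,-58],"twist":0,"claw":0.5},{"linear":[0,0,-62],"twist":0,"claw":0.5},{"linear":[0,0,-65],"twist":0,"claw":0.5},{"linear":[0,0,-66],"twist":0,"claw":0.5},{"linear":[0,0,-66],"twist":0,"claw":0.5},{"linear":[0,0,-66],"twist":0,"claw":0.5}]}}

```text
clock: 29.32
position: [0.4423, -0.229, 0.0249]
ee_rot: [0.001, 0.69, 0.724, 0.0]
contact_force: [-0.1, -0.9, -0.8]
width: 0.0585
gripper_force: 53.8
```

Call:
{"method": "drive_tool", "body": {"deltas": [{"linear":[0,0,0],"twist":0,"claw":0.9},{"linear":[0,0,0],"twist":0,"claw":0.9},{"linear":[0,0,0],"twist":0,"claw":0.9},{"linear":[0,0,20],"twist":0,"claw":0.9},{"linear":[0,0,55],"twist":0,"claw":0.9},{"linear":[0,0,95],"twist":0,"claw":0.9},{"linear":[0,0,135],"twist":0,"claw":0},{"linear":[0,0,175],"twist":0,"claw":0},{"linear":[0,20,205],"twist":0,"claw":0},{"linear":[5,50,222],"twist":0,"claw":0},{"linear":[15,90,222],"twist":0,"claw":0},{"linear":[25,130,222],"twist":-3.5,"claw":0}], "squeeze": 40}}

```text
clock: 30.32
position: [0.4675, -0.098, 0.2485]
ee_rot: [0.002, 0.713, 0.701, 0.001]
contact_force: [1.0, -0.4, 0.3]
width: 0.0037
gripper_force: 0.0
```

Call:
{"method": "drive_tool", "body": {"deltas": [{"linear":[9,40,0],"twist":0,"claw":0},{"linear":[18,80,0],"twist":0,"claw":0},{"linear":[27,120,0],"twist":0,"claw":0},{"linear":[36,160,0],"twist":0,"claw":0},{"linear":[45,200,0],"twist":0,"claw":0},{"linear":[54,240,0],"twist":0,"claw":0},{"linear":[63,280,0],"twist":0,"claw":0},{"linear":[72,320,0],"twist":0,"claw":0},{"linear":[80,360,0],"twist":0,"claw":0},{"linear":[84,382,-10],"twist":0,"claw":0},{"linear":[84,382,-40],"twist":0,"claw":0},{"linear":[84,382,-70],"twist":0,"claw":0}]}}

```text
clock: 31.32
position: [0.5517, 0.2859, 0.1768]
ee_rot: [0.001, 0.711, 0.704, 0.002]
contact_force: [-0.2, -0.5, -0.3]
width: -0.0003
gripper_force: 0.0
```

Call:
{"method": "drive_tool", "body": {"deltas": [{"linear":[0,0,-40],"twist":0,"claw":0},{"linear":[0,0,-75],"twist":0,"claw":0},{"linear":[0,0,-98],"twist":0,"claw":0},{"linear":[0,0,-106],"twist":0,"claw":0},{"linear":[0,0,-108],"twist":0,"claw":0},{"linear":[0,0,-108],"twist":0,"claw":0},{"linear":[0,0,-108],"twist":0,"claw":0}]}}

```text
clock: 31.9
position: [0.5522, 0.2839, 0.0702]
ee_rot: [0.001, 0.712, 0.702, 0.002]
contact_force: [0.8, 0.5, 0.6]
width: -0.0001
gripper_force: 0.0
```

Run:
```python
from h import *
t=tray(); print(sensors.get_state()["position"])
w=blob(t,"wood",(380,230,490,340)); print(rect("top",w,.022))
```

```text
tray ((444.8099365234375, -265.00518798828125), (159.2856903076172, 199.4952850341797), 3.710850954055786)
[0.55231291 0.28398157 0.07049459]
((444.5459289550781, -265.5836181640625), (104.72725677490234, 57.447509765625), 89.04898071289062)
```

Call:
{"method": "drive_tool", "body": {"deltas": [{"linear":[0,0,-8],"twist":0,"claw":0},{"linear":[0,-3,-15],"twist":0,"claw":0},{"linear":[0,-10,-15],"twist":0,"claw":0},{"linear":[0,-17,-15],"twist":0,"claw":0},{"linear":[0,-24,-15],"twist":0,"claw":0},{"linear":[0,-31,-15],"twist":0,"claw":0},{"linear":[-0.5,-39,-15],"twist":0,"claw":0},{"linear":[-0.5,-47,-15],"twist":0,"claw":0},{"linear":[-1,-55,-15],"twist":0,"claw":0},{"linear":[-1,-63,-15],"twist":0,"claw":0},{"linear":[-1,-72,-15],"twist":0,"claw":0},{"linear":[-1,-81,-15],"twist":0,"claw":0}]}}

```text
clock: 32.95
position: [0.5498, 0.2015, 0.0534]
ee_rot: [0.0, 0.712, 0.702, 0.0]
contact_force: [0.5, 0.5, 0.1]
width: -0.0004
gripper_force: 0.1
```

Call:
{"method": "drive_tool", "body": {"deltas": [{"linear":[0,-8,0],"twist":0,"claw":0},{"linear":[0,-16,0],"twist":0,"claw":0},{"linear":[0,-24,0],"twist":0,"claw":0},{"linear":[0,-31,0],"twist":0,"claw":0},{"linear":[-0.5,-37,0],"twist":0,"claw":0},{"linear":[-0.5,-43,0],"twist":0,"claw":0},{"linear":[-0.5,-48,0],"twist":0,"claw":0},{"linear":[-1,-53,0],"twist":0,"claw":0},{"linear":[-1,-57,0],"twist":0,"claw":0},{"linear":[-1,-60,0],"twist":0,"claw":0},{"linear":[-1,-62,0],"twist":0,"claw":0},{"linear":[-1,-62,0],"twist":0,"claw":0}]}}

```text
clock: 33.95
position: [0.5487, 0.1401, 0.0533]
ee_rot: [0.0, 0.712, 0.702, -0.0]
contact_force: [0.2, -0.7, -0.4]
width: -0.0002
gripper_force: 0.0
```

Run:
```python
from h import *
t=eyes.get_image("top"); platecheck(t)
print(sensors.get_state()["position"])
```

```text
-60 57 [-26. -58.] [ 30. -52.]
-50 33 [-26. -49.] [ 30. -46.]
-20 31 [-21. -15.] [ 30. -12.]
-10 84 [-26. -10.] [30. -1.]
0 63 [-26.   2.] [30.  7.]
10 43 [-26.  10.] [27. 16.]
[0.54876937 0.1403112  0.05330889]
```

The last plate lies square with its centre at about y = -5. On to the lever.

Call:
{"method": "drive_tool", "body": {"deltas": [{"linear":[0,5,5],"twist":0,"claw":0},{"linear":[0,5,45],"twist":0,"claw":0},{"linear":[0,5,85],"twist":0,"claw":0},{"linear":[0,5,125],"twist":0,"claw":0},{"linear":[0,5,160],"twist":0,"claw":0},{"linear":[-30,-10,165],"twist":0,"claw":0},{"linear":[-60,-40,165],"twist":0,"claw":0},{"linear":[-85,-70,165],"twist":0,"claw":0},{"linear":[-104,-96,165],"twist":0,"claw":0},{"linear":[-104,-96,165],"twist":0,"claw":0},{"linear":[-104,-96,165],"twist":0,"claw":0},{"linear":[-104,-96,165],"twist":0,"claw":0}]}}

```text
clock: 35.0
position: [0.4456, 0.0449, 0.219]
ee_rot: [0.001, 0.712, 0.702, 0.001]
contact_force: [-0.0, 0.9, 0.9]
width: -0.0001
gripper_force: 0.0
```

Call:
{"method": "drive_tool", "body": {"deltas": [{"linear":[2,1,-12],"twist":0,"claw":0},{"linear":[1,1,-25],"twist":0,"claw":0},{"linear":[-2,1,-38],"twist":0,"claw":0},{"linear":[-5,1,-51],"twist":0,"claw":0},{"linear":[-7,1,-63],"twist":0,"claw":0},{"linear":[-9,1,-74],"twist":0,"claw":0},{"linear":[-10,1,-82],"twist":0,"claw":0},{"linear":[-11,1,-87],"twist":0,"claw":0},{"linear":[-11,1,-90],"twist":0,"claw":0},{"linear":[-11,1,-91],"twist":0,"claw":0},{"linear":[-11,1,-92],"twist":0,"claw":0},{"linear":[-11,1,-92],"twist":0,"claw":0}]}}

```text
clock: 36.0
position: [0.4345, 0.0468, 0.1269]
ee_rot: [-0.001, 0.712, 0.703, 0.0]
contact_force: [-3.0, 1.9, 9.1]
width: 0.0001
gripper_force: 4.2
```

Call:
{"method": "drive_tool", "body": {"deltas": [{"linear":[0,0,-1],"twist":0,"claw":0},{"linear":[0,0,-3],"twist":0,"claw":0},{"linear":[0,0,-4],"twist":0,"claw":0},{"linear":[0,0,-4],"twist":0,"claw":0},{"linear":[0,0,-4],"twist":0,"claw":0}]}}

```text
clock: 36.42
position: [0.4343, 0.0468, 0.1241]
ee_rot: [-0.0, 0.711, 0.703, 0.001]
contact_force: [-5.7, 2.1, 17.0]
width: 0.0002
gripper_force: 8.7
```

Call:
{"method": "drive_tool", "body": {"deltas": [{"linear":[1,0,8],"twist":0,"claw":0},{"linear":[3,0,20],"twist":0,"claw":0},{"linear":[5,0,35],"twist":0,"claw":0},{"linear":[8,0,50],"twist":0,"claw":0},{"linear":[10,0,65],"twist":0,"claw":0},{"linear":[11,0,80],"twist":0,"claw":0},{"linear":[11,0,105],"twist":0,"claw":0},{"linear":[20,35,108],"twist":0,"claw":0.97},{"linear":[50,62,108],"twist":0,"claw":0.97},{"linear":[85,62,95],"twist":0,"claw":0.97},{"linear":[117,62,75],"twist":0,"claw":0.97},{"linear":[117,62,45],"twist":0,"claw":0.97}]}}

```text
clock: 37.42
position: [0.5607, 0.1092, 0.1687]
ee_rot: [0.005, 0.711, 0.703, 0.005]
contact_force: [1.0, -0.6, -0.1]
width: 0.0604
gripper_force: 0.0
```

Call:
{"method": "drive_tool", "body": {"deltas": [{"linear":[0,0,-40],"twist":0,"claw":0.97},{"linear":[0,0,-75],"twist":0,"claw":0.97},{"linear":[0,0,-105],"twist":0,"claw":0.97},{"linear":[0,0,-120],"twist":0,"claw":0.97},{"linear":[0,0,-124],"twist":0,"claw":0.97},{"linear":[0,0,-124],"twist":0,"claw":0.97},{"linear":[0,0,-124],"twist":0,"claw":0.5},{"linear":[0,0,-124],"twist":0,"claw":0.5},{"linear":[0,0,-124],"twist":0,"claw":0.5},{"linear":[0,0,-124],"twist":0,"claw":0.5},{"linear":[0,0,-124],"twist":0,"claw":0.5},{"linear":[0,0,-124],"twist":0,"claw":0.5}], "squeeze": 50}}

```text
clock: 38.42
position: [0.5525, 0.1077, 0.0453]
ee_rot: [0.001, 0.712, 0.702, 0.002]
contact_force: [0.7, 0.4, 6.4]
width: 0.0587
gripper_force: 53.9
```

Call:
{"method": "drive_tool", "body": {"deltas": [{"linear":[0,0,8],"twist":0,"claw":0.5},{"linear":[0,0,17],"twist":0,"claw":0.5},{"linear":[0,0,17],"twist":0,"claw":0.5},{"linear":[-20,0,17],"twist":0,"claw":0.5},{"linear":[-50,0,17],"twist":0,"claw":0.5},{"linear":[-80,0,17],"twist":0,"claw":0.5},{"linear":[-110,8,17],"twist":0,"claw":0.5},{"linear":[-140,15,17],"twist":0,"claw":0.5},{"linear":[-170,15,17],"twist":0,"claw":0.5},{"linear":[-202,15,17],"twist":0,"claw":0.5},{"linear":[-211,15,17],"twist":0,"claw":0.5},{"linear":[-211,15,17],"twist":0,"claw":0.5}]}}

```text
clock: 39.42
position: [0.336, 0.1222, 0.0602]
ee_rot: [-0.001, 0.711, 0.703, -0.001]
contact_force: [0.3, 0.4, 0.2]
width: 0.0582
gripper_force: 53.4
```

Run:
```python
from h import *
t=tray(); print(sensors.get_state()["position"]); platecheck(t)
w=blob(t,"wood",(380,230,490,340)); print(rect("top",w,.022))
w=blob(t,"wood",(285,290,345,360)); print("held",rect("top",w,.065))
k=blob(t,"red",(295,270,330,315)); print(cv2.minEnclosingCircle(k) if k is not None else None)
```

```text
tray ((444.87567138671875, -265.2574157714844), (159.49620056152344, 199.52603149414062), 3.4601173400878906)
[0.33950939 0.12245623 0.06067765]Traceback (most recent call last):
  File "<stdin>", line 2, in <module>
  File "h.py", line 38, in platecheck
    p=woodmask(t,"top",z,(225,200,350,300),(-60,60),(-90,75))
  File "h.py", line 35, in woodmask
    p=press(onplane(n,np.c_[u,v][ok],z)); m=(p[:,0]>xlim[0])&(p[:,0]<xlim[1])&(p[:,1]>ylim[0])&(p[:,1]<ylim[1])
            ~~~~~~~^^^^^^^^^^^^^^^^^^^^
  File "h.py", line 9, in onplane
    c,d=ray(n,px); return c+d*((z-c[2])/d[:,2])[:,None]
        ~~~^^^^^^
  File "h.py", line 5, in ray
    u=cv2.undistortPoints(px,m["intrinsics"],m["dist"]).reshape(-1,2)
      ~~~~~~~~~~~~~~~~~~~^^^^^^^^^^^^^^^^^^^^^^^^^^^^^^
cv2.error: OpenCV(4.12.0) /io/opencv/modules/calib3d/src/undistort.dispatch.cpp:347: error: (-215:Assertion failed) CV_IS_MAT(_src) && CV_IS_MAT(_dst) && (_src->rows == 1 || _src->cols == 1) && (_dst->rows == 1 || _dst->cols == 1) && _src->cols + _src->rows - 1 == _dst->rows + _dst->cols - 1 && (CV_MAT_TYPE(_src->type) == CV_32FC2 || CV_MAT_TYPE(_src->type) == CV_64FC2) && (CV_MAT_TYPE(_dst->type) == CV_32FC2 || CV_MAT_TYPE(_dst->type) == CV_64FC2) in function 'cvUndistortPointsInternal'
```

The magazine and bed are empty, the plate is held and the tray has not moved. I lay the last plate on the stack.

Call:
{"method": "drive_tool", "body": {"deltas": [{"linear":[0,-35,20],"twist":0,"claw":0.5},{"linear":[0,-75,45],"twist":0,"claw":0.5},{"linear":[0,-115,50],"twist":1,"claw":0.5},{"linear":[10,-155,50],"twist":2,"claw":0.5},{"linear":[25,-193,50],"twist":2,"claw":0.5},{"linear":[40,-230,50],"twist":2,"claw":0.5},{"linear":[60,-266,50],"twist":2,"claw":0.5},{"linear":[80,-302,50],"twist":2,"claw":0.5},{"linear":[95,-335,50],"twist":2,"claw":0.5},{"linear":[103,-354,50],"twist":2,"claw":0.5},{"linear":[103,-354,40],"twist":2,"claw":0.5},{"linear":[103,-354,30],"twist":2,"claw":0.5}]}}

```text
clock: 40.47
position: [0.4454, -0.235, 0.0902]
ee_rot: [0.002, 0.7, 0.714, 0.0]
contact_force: [0.1, 0.8, -1.3]
width: 0.0585
gripper_force: 53.8
```

Call:
{"method": "drive_tool", "body": {"deltas": [{"linear":[0,0,-20],"twist":0,"claw":0.5},{"linear":[0,0,-35],"twist":0,"claw":0.5},{"linear":[0,0,-45],"twist":0,"claw":0.5},{"linear":[0,0,-51],"twist":0,"claw":0.5},{"linear":[0,0,-55],"twist":0,"claw":0.5},{"linear":[0,0,-57],"twist":0,"claw":0.5},{"linear":[0,0,-58],"twist":0,"claw":0.5},{"linear":[0,0,-58],"twist":0,"claw":0.5},{"linear":[0,0,-58],"twist":0,"claw":0.5}]}}

```text
clock: 41.22
position: [0.4432, -0.2318, 0.0329]
ee_rot: [0.001, 0.699, 0.715, 0.0]
contact_force: [-0.2, 0.6, 0.8]
width: 0.0581
gripper_force: 53.8
```

Call:
{"method": "drive_tool", "body": {"deltas": [{"linear":[0,0,0],"twist":0,"claw":0.9},{"linear":[0,0,0],"twist":0,"claw":0.9},{"linear":[0,0,0],"twist":0,"claw":0.9},{"linear":[0,0,20],"twist":0,"claw":0.9},{"linear":[0,0,55],"twist":0,"claw":0.9},{"linear":[0,0,95],"twist":0,"claw":0.9},{"linear":[0,0,135],"twist":0,"claw":0.9},{"linear":[0,0,175],"twist":0,"claw":0.9},{"linear":[-30,20,195],"twist":0,"claw":0.9},{"linear":[-60,40,195],"twist":0,"claw":0.9},{"linear":[-80,60,195],"twist":0,"claw":0.9},{"linear":[-80,80,195],"twist":0,"claw":0.9}]}}

```text
clock: 42.22
position: [0.3587, -0.1501, 0.2277]
ee_rot: [-0.001, 0.7, 0.714, -0.001]
contact_force: [1.1, 0.8, -0.5]
width: 0.0765
gripper_force: 0.0
```

Run:
```python
from h import *
t=tray(); print(sensors.get_state()["position"])
w=blob(t,"wood",(380,230,490,340)); print(rect("top",w,.030) if w is not None else None)
k=blob(t,"red",(295,270,330,315)); print(cv2.minEnclosingCircle(k) if k is not None else None)
s=eyes.get_image("scene")
cv2.imwrite("pics/end.png",np.hstack([t[120:400,220:540],s[150:430,200:640]])[:,:,::-1])
```

```text
tray ((445.0044250488281, -265.1062316894531), (159.18174743652344, 199.4463653564453), 3.4438369274139404)
[ 0.35971363 -0.14684511  0.22764975]
((444.6239013671875, -262.8042297363281), (107.00843811035156, 57.27463150024414), 88.95418548583984)
((312.5, 289.5), 6.670932292938232)
```

View pics/end.png

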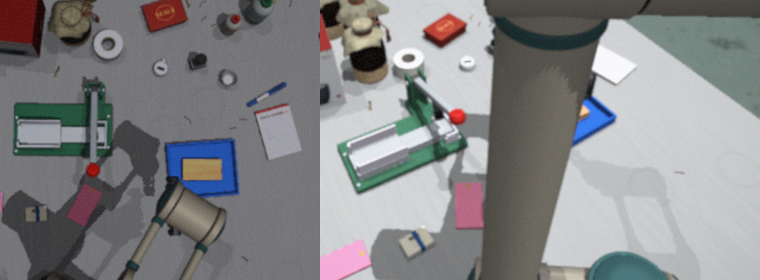

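The plates lie stacked in the tray at (202,169). The magazine and bed are empty, the knob is up at (93,170), and the bystanders are where they stood.

```bash
python3 -c "
from rig import manip; print(manip.sign_off())"
```

```text
the job is handed in; nothing more can be done
None
```

I embossed all three plates one at a time and stacked them flat in the blue tray; the lever is back up, the bystanders are where they stood, and the job is handed in (no verdict was shown).

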